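Pin the forming block to the stump

TASK

Take the locking pin, the one whose head is a plain straight cylinder, out of the tool stand and push it down through the hole in the ridged steel block and on into the stump beneath, so that it pins the block in place. Keep hold of it until its collar is down on the block, do not drop it in, then let go; leave the two other pieces in the stand and do not shove the block.

Things in the scene. Friction and masses are not known exactly. Their poses are not given: they have to be found in the camera images.
- pin_head (a point): Steel locking pin, about 0.36 kg, loose in one hole of the tool stand. Top down: plain cylinder head, 22 mm diameter, 50 tall, gripped from above; round collar 44 diameter, 6 thick, resting on the stand; round taper 85 long, 24 thick at the collar, 10 at the tip. Point: centre of the head, 25 mm below its top, 31 above the collar's underside, 116 above the tip. z up along the pin.
- block_hole (a point): Mouth centre, level with the flat top, of the 28 mm square through hole in the middle of a loose steel block, 130 x 80 x 30 mm, 2.4 kg, with 5 mm high cross ridges at its ends. It lies on a fixed round stump, 256 mm across, 80 high, whose own 36 mm hole is under it, at most 3 mm off. Flat top 110 mm above the bench. Pin fully home: collar flat on the block, pin_head 31 mm above here.
- dome_head (a point): Doming stake, to be left alone: shank and collar as the pin's, mushroom head 44 mm across. Point: on its axis, 31 mm above the collar's underside. The fixed wooden tool stand (70 x 230 mm, 95 high) has three holes 28 mm square, 85 apart in a row along its long side, for pin, stake and chisel piece in any order.
- chisel_head (a point): Chisel piece, to be left alone: shank and collar as the pin's, wedge head 26 x 36 mm narrowing upwards to a blade, in the remaining hole of the same stand. Point: on its axis, 31 mm above the collar's underside.
Things that resemble listed ones, but are neither listed nor needed, are in the scene too. Leave any green look-alike of the part that bears pin_head alone. Leave any green look-alike of the part that bears block_hole alone.

How it is judged (in metres and radians):
On the way:
1. the pin, still held in the fingers, has been pushed down through the block and into the stump, its collar within 15 mm of the block (z of pin_head in the frame of block_hole between 0.02 and 0.046 m and horizontal distance between pin_head and block_hole below 0.015 m and contact force between the fingers and pin above 1 N), for 0.1 s.
At the end, for the whole second after the job is handed in: The pin stands in the block's hole with its collar down on the block (within 5 mm), centred within 10 mm and upright within about 10 degrees, let go and at rest; the block's hole is within 25 mm of where it began, and the dome and chisel pieces are within 30 mm of where they began (z of pin_head in the frame of block_hole between 0.026 and 0.036 m and horizontal distance between pin_head and block_hole below 0.01 m and angle between pin_head's own z axis and vertical below 0.17 rad and distance of block_hole from where it was at the start of the episode below 0.025 m and distance of each of dome_head, chisel_head from where it was at the start of the episode below 0.03 m and linear speed of pin below 0.02 m/s and contact force between the fingers and pin below 0.2 N); the robot touches nothing.
It fails at once if the dome or the chisel piece is taken or knocked out of its place (moved over 30 mm) (distance of any of dome_head, chisel_head from where it was at the start of the episode above 0.03 m).
It fails at once if the block is shoved over 25 mm (distance of block_hole from where it was at the start of the episode above 0.025 m).
It also fails if it takes over 42 s, if anything falls off the work surface, if the arm or the gripper's body presses on something with over 40 N, if the wrist force passes 120 N, or if a joint passes its speed limit or range.

ROBOT

A 6-joint arm with a two-finger parallel gripper is mounted at the origin on the work surface. World frame = base frame: x ahead of the robot, y to its left, z up, the work surface at z = 0. Lengths are in mm, angles in degrees, forces in N, time in s.
With the tool pointing down it reaches from about 375 to 900 mm from the base axis. Payload 3.1 kg.
Tool frame: the origin (TCP) lies midway between the tips of the shut fingers; the grasp point (between the pads) lies grip_depth behind it (grip_depth is the distance from the TCP to the grasp point, in mm); x points along the fingers, z is the direction in which the jaws open and shut, and the axes are right-handed (so a half turn about x gives the same grasp; the last joint's range is limited). The gripper opens to 85 mm and grips with 20 to 120 N. Pads are 22 mm wide; open, the fingers measure 114 mm over their backs; the gripper's body (76 mm by 85 mm) begins 54 mm behind the grasp point. The pads swing forward as they close: fully open they stand 13 mm farther back than shut.
Start: joints at [-80.758, 30.224, 82.088, -0, 67.689, -10.227], TCP at [208.334, -589.232, 231.31] pointing down, gripper open.
Joint ranges: [-176.69, 176.69], [-43.24, 126.21], [12.49, 139.97], [-82, 262], [0, 151.66], [-163.58, 163.58]. Speed limits (degrees/s): [159.86, 159.86, 180, 180, 180, 180].

INTERFACE

Orientations are given as a 3x3 rotation matrix whose columns are the frame's x, y, z axes.
In Python, from plant import observe, camera, sign_off, grip_depth gives the robot as it stands. The module is installed in compiled form; this text tells all that it offers.
- The arm moves only by the shell command python3 -m crank 'ROWS' [OPENING] [FORCE]. ROWS is a JSON object of lists of equal length, an entry for each row: "dp": the shift along the tool's x, y, z in cm, a list of three; "rot": the turn, a rotation vector about the tool's x, y, z in degrees, a list of three. A call has 1 to 5 rows; each row shifts and turns the pose as measured when the row begins, along the tool's axes as they then stand; what a row does not reach is not made up. A row lasts 1/12 s, in which the tool goes at most 41.7 mm and 7.16 degrees, less where a joint would pass 70% of its speed; a pose out of reach is approached as far as the arm can. A call with a gripper value outside its range is refused whole. OPENING is the closure, from 0 (fully open) to 1 (shut), set as the call begins (- or left out, the last holds). The fingers move at their own pace and stop on an object; FORCE is the grip in N (left out, the last holds). Time passes only in rows, so rows that do not move let the fingers close. It gives the time, the measured TCP pose, the force and the opening at its end, in the units of the state.
- observe(): the state, without advancing time (a new reading comes with each control period).
- camera(name): name is "scene" or "top"; returns a dict with "img" (400x640x3 uint8, red, green, blue), "fovy" (degrees; the focal length in pixels is half the picture's height over the tangent of half this angle, whatever the lens; pixels are square), "cx", "cy" (the principal point, pixels), "rvec" (rotation vector, rad) and "tvec" (3), from world to camera coordinates, as OpenCV has them. Camera axes: x right, y down, z forward; pixel columns grow to the right and rows downward; lengths in mm; the calibration is good to about 2 mm. A picture is of the moment at which its call begins. There is no depth.
- sign_off(): hands the job in, once; it reports no verdict.
The state is a dict: "clock": time; "joint_positions": joint angles; "dq": joint speeds; "effort": joint torques, N m; "tcp_pos": TCP position; "eef_rot": TCP orientation; "wrist_force": force on the tool from outside, world axes, zero at the start; "ft_torque": the same for the moment, N m; "gripper_width": finger opening in mm.
Only numpy, scipy, OpenCV 4.12 (cv2) and the standard library are available. Lean on these libraries where they do the work, as an engineer would, in place of code of your own. Each camera call takes 0.05 s, during which the arm holds its last target. There are 200 camera calls.

## Working session

There is one attempt and no reset: what is moved stays moved. The work goes in short steps, Python scripts to look and compute and a shell command to move; the robot and the scene stay as the last step left them, time stands still between calls to the robot, and variables do not carry over. Pictures are saved under pics/ and viewed, about 8 in all and at most 12, crops included, and the job is handed in when it is done.

```bash
mkdir -p pics; cat > h.py <<'E'
import numpy as np,cv2
from plant import observe,camera,grip_depth
def K(c):
    f=200/np.tan(np.radians(c["fovy"])/2); return np.array([[f,0,c["cx"]],[0,f,c["cy"]],[0,0,1]])
def ray(c,px):
    R,_=cv2.Rodrigues(np.array(c["rvec"],float)); t=np.array(c["tvec"],float).ravel()
    return -R.T@t, R.T@np.linalg.inv(K(c))@np.array([px[0],px[1],1.])
def at_z(c,px,z):
    o,d=ray(c,px); return o+d*(z-o[2])/d[2]
def proj(c,P):
    return cv2.projectPoints(np.array(P,float).reshape(-1,3),np.array(c["rvec"],float),np.array(c["tvec"],float),K(c),None)[0].reshape(-1,2)
def save(n,img): cv2.imwrite("pics/"+n+".png",img[...,::-1])
E
python3 - <<'E'
from h import *
import pickle
for n in("scene","top"):
    c=camera(n); save(n+"0",c["img"]); pickle.dump(c,open(n+"0.pkl","wb"))
    print(n,{k:v for k,v in c.items() if k!="img"}, ray(c,(320,200))[0])
print(observe(),grip_depth)
E
```

```text
scene {'fovy': 44.6090165630561, 'cx': 327.635898506259, 'cy': 197.3914660925987, 'rvec': array([ 2.00252625,  1.49136154, -0.59066539]), 'tvec': array([-158.42916342, -220.54360769, 1415.01105571])} [1116.23870442 -149.17170703  898.75164928]
top {'fovy': 42.00532214554519, 'cx': 321.1549123980761, 'cy': 204.7120011471343, 'rvec': array([ 2.19278149, -2.13656888,  0.14172955]), 'tvec': array([  14.12986423,  438.04460438, 1269.5495788 ])} [ 282.67163693   37.84238134 1312.44183162]
{'clock': 0.1, 'joint_positions': array([-8.07588981e+01,  3.02747993e+01,  8.21492232e+01,  1.03935443e-03,
        6.76901574e+01, -1.02265028e+01]), 'dq': array([-0.04450151, -0.10307374, -0.1454    ,  0.02939935, -0.03035388,
        0.12033313]), 'effort': array([-1.40701554e-04, -4.43303239e+01, -1.78587109e+01, -1.67731828e-04,
        3.91122478e-03, -3.66929356e-06]), 'tcp_pos': array([ 208.2311976 , -588.60498163,  230.41805305]), 'eef_rot': array([[-3.03460130e-04,  9.42832433e-01,  3.33267027e-01],
       [ 1.96964504e-03,  3.33266960e-01, -9.42830448e-01],
       [-9.99998014e-01,  3.70306297e-04, -1.95817846e-03]]), 'wrist_force': array([-0.24197714, -0.3232161 , -0.30298784]), 'ft_torque': array([0.03614075, 0.01267081, 0.03885354]), 'gripper_width': 85.59455533628669} 18.700000000000003
```

View pics/scene0.png

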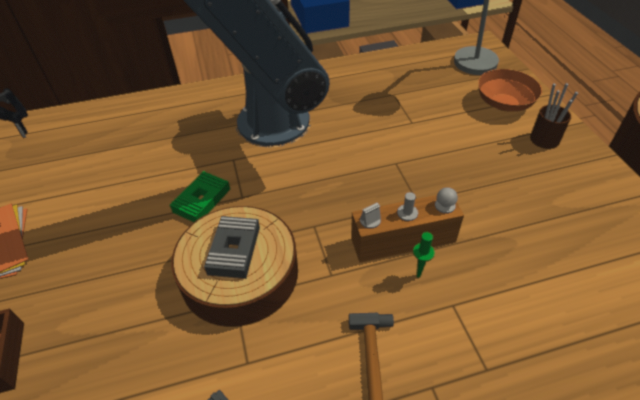

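View pics/top0.png

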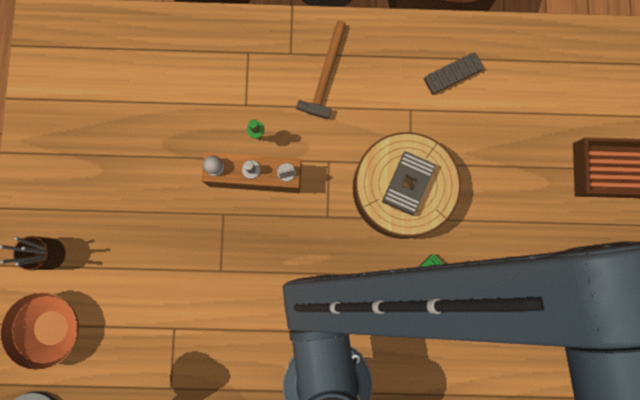

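The scene view shows the stand with three pieces: chisel (371,215), cylinder head (408,207) and dome (447,199). There is also a green look-alike pin at (424,255) and a green block at (201,196). The steel block is on the stump at (233,245). The candidate pin is the middle one. I'll confirm it in enlarged crops.

```bash
python3 - <<'E'
from h import *
import pickle
def crop(n,x,y,w,h):
    im=pickle.load(open(n+"0.pkl","rb"))["img"][y:y+h,x:x+w]; return cv2.resize(im,(400,300),interpolation=cv2.INTER_CUBIC)
A=np.vstack([np.hstack([crop("scene",348,175,120,90),crop("scene",193,205,80,60)]),
 np.hstack([crop("top",197,135,120,90),crop("top",370,150,80,60)])])
save("crops",A)
E
```

```text
(no output)
```

View pics/crops.png

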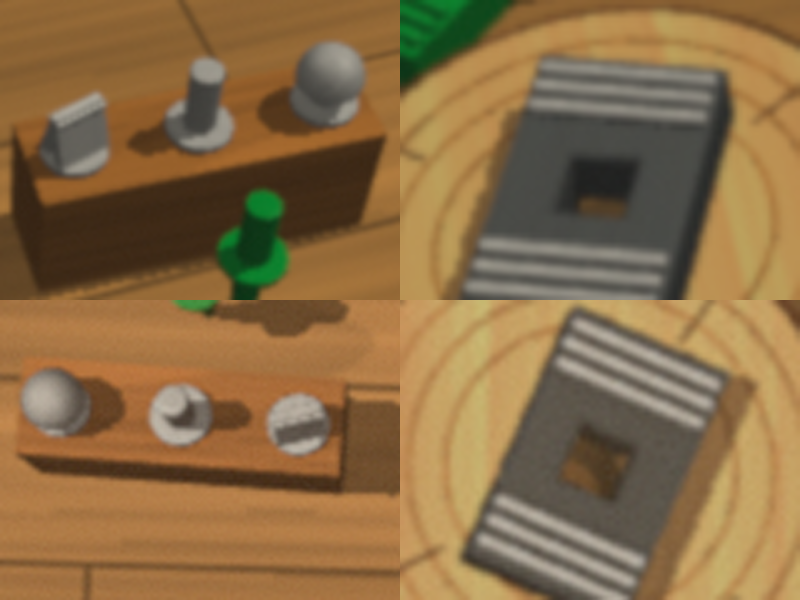

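The crops confirm it. The middle piece has the plain straight head on a round collar: crop-scene head top (208,69), crop-top collar (181,414). Its neighbours are the wedge and the dome. The hole mouth is at about (599,186) in the scene crop and (600,462) in the top crop.

```bash
python3 - <<'E'
from h import *
import pickle
S=pickle.load(open("scene0.pkl","rb"));T=pickle.load(open("top0.pkl","rb"))
def s(a,b,x,y,k): return ((a)/k+x-.5+.5/k,(b)/k+y-.5+.5/k)
sc=lambda a,b:s(a,b,348,175,10/3); tc=lambda a,b:s(a,b-300,197,135,10/3)
sb=lambda a,b:s(a-400,b,193,205,5); tb=lambda a,b:s(a-400,b-300,370,150,5)
def tri(p,q):
    (o1,d1),(o2,d2)=ray(S,p),ray(T,q); A=np.c_[d1,-d2]; k=np.linalg.lstsq(A,o2-o1,rcond=None)[0]
    a,b=o1+k[0]*d1,o2+k[1]*d2; return (a+b)/2,np.linalg.norm(a-b)
np.set_printoptions(precision=1,suppress=True)
for n,p,q,z in[("headtop",sc(208,69),tc(173,402),151),("collartop",sc(200,125),tc(181,414),101),("hole",sb(599,186),tb(600,462),110)]:
    print(n,at_z(S,p,z),at_z(T,q,z),tri(p,q))
print("chisel collar",at_z(T,tc(298,424),101),at_z(S,sc(75,157),101)); print("dome",at_z(T,tc(55,402),140),at_z(S,sc(330,83),140))
print("stand corners top",[at_z(T,tc(*p),95) for p in[(22,360),(347,381),(343,490),(18,453)]])
print("block corners",[at_z(T,tb(*p),112)[:2] for p in[(573,308),(727,377),(637,600),(465,558)]])
print("mouth corners",[at_z(T,tb(*p),110)[:2] for p in[(588,424),(637,444),(612,501),(562,480)]])
print("green pin",at_z(T,(255,129),0),at_z(T,(255,125),100),at_z(S,(424,239),100), at_z(S,(420,277),0))
E
```

```text
headtop [508.3 196.1 151. ] [508.  193.2 151. ] (array([508.4, 194.5, 151.4]), np.float64(2.8196115057699394))
collartop [511.3 195.3 101. ] [509.2 193.8 101. ] (array([509.9, 195. ,  99.3]), np.float64(1.9737408924009407))
hole [ 487.7 -177.1  110. ] [ 486.5 -179.5  110. ] (array([ 486.8, -178.3,  109.3]), np.float64(2.4924688209622126))
chisel collar [504.3 110.9 101. ] [512.9 109.6 101. ]
dome [507.9 275.2 140. ] [532.6 269.2 140. ]
stand corners top [array([546.3, 309.3,  95. ]), array([537.5,  77.4,  95. ]), array([458.9,  77.9,  95. ]), array([479.1, 308.6,  95. ])]
block corners [array([ 559.3, -166. ]), array([ 528.3, -238.7]), array([ 421.7, -196.6]), array([ 439.2, -116.4])]
mouth corners [array([ 504.4, -173.7]), array([ 495.6, -196.8]), array([ 468.2, -185.2]), array([ 477.5, -161.7])]
green pin [632.7 200.7   0. ] [615.8 188.7 100. ] [587.1 199.8 100. ] [613.  193.3   0. ]
```

Pin axis is at about (509,195) and the block hole at about (487,-178), and both cameras agree to within 2–3 mm. I'll turn the jaws to open along world x, across the stand row, and travel there at a safe height.

```bash
python3 -m crank '{"dp":[[-0.5,3,0],[-0.5,3,0],[-0.5,3,0],[-0.5,3,0],[-0.5,3,0]],"rot":[[-7,0,0],[-7,0,0],[-7,0,0],[-7,0,0],[-7,0,0]]}' 0 60; python3 -m crank '{"dp":[[-0.5,3,0],[-0.5,3,0],[-0.5,3,0],[-0.5,3,0],[-0.5,3,0]],"rot":[[-7,0,0],[-7,0,0],[-7,0,0],[-7,0,0],[-7,0,0]]}'
```

```text
clock: 0.52
tcp_pos: [329.1, -507.9, 251.5]
eef_rot: [[-0.004, 0.572, 0.82], [0.006, 0.82, -0.572], [-1.0, 0.003, -0.007]]
wrist_force: [-0.1, -0.3, -0.2]
gripper_width: 85.4
clock: 0.93
tcp_pos: [386.0, -363.8, 275.4]
eef_rot: [[-0.004, -0.017, 1.0], [0.009, 1.0, 0.017], [-1.0, 0.009, -0.004]]
wrist_force: [0.5, 0.3, 0.3]
gripper_width: 85.0
```

```bash
python3 -m crank '{"dp":[[0,3.8,0.9],[0,3.8,0.9],[0,3.8,0.9],[0,3.8,0.9],[0,3.8,0.9]],"rot":[[1,0,0],[0,0,0],[0,0,0],[0,0,0],[0,0,0]]}'; python3 -m crank '{"dp":[[0,3.8,0.9],[0,3.8,0.9],[0,3.8,0.9],[0,3.8,0.9],[0,3.8,0.9]],"rot":[[0,0,0],[0,0,0],[0,0,0],[0,0,0],[0,0,0]]}';python3 -m crank '{"dp":[[0,3.5,0.6],[0,3.5,0.6],[0,3.5,0.6],[0,2.5,0.5],[0,0,0]],"rot":[[0,0,0],[0,0,0],[0,0,0],[0,0,0],[0,0,0]]}'
```

```text
clock: 1.35
tcp_pos: [429.8, -166.3, 276.6]
eef_rot: [[-0.004, 0.001, 1.0], [0.008, 1.0, -0.001], [-1.0, 0.008, -0.004]]
wrist_force: [1.0, -0.4, 0.2]
gripper_width: 85.3
clock: 1.77
tcp_pos: [473.8, 33.8, 277.4]
eef_rot: [[-0.006, 0.003, 1.0], [0.009, 1.0, -0.003], [-1.0, 0.009, -0.006]]
wrist_force: [0.8, -1.2, -0.9]
gripper_width: 85.3
clock: 2.18
tcp_pos: [496.4, 177.6, 277.3]
eef_rot: [[-0.007, -0.005, 1.0], [0.012, 1.0, 0.005], [-1.0, 0.012, -0.007]]
wrist_force: [0.7, -0.4, -0.2]
gripper_width: 85.2
```

```bash
python3 -m crank '{"dp":[[2.5,0.85,0.65],[2.5,0.85,0.65],[2.5,0,0],[0,0,0],[0,0,0]],"rot":[[0,-0.4,-0.7],[0,0,0],[0,0,0],[0,0,0],[0,0,0]]}'; python3 - <<'E'
from h import *
S,T=camera("scene"),camera("top"); o=observe(); print(o["tcp_pos"],o["eef_rot"])
a=cv2.resize(S["img"][120:240,330:490],(400,300),interpolation=cv2.INTER_CUBIC);b=cv2.resize(T["img"][90:210,170:330],(400,300),interpolation=cv2.INTER_CUBIC)
save("above",np.hstack([a,b]))
E
```

```text
clock: 2.6
tcp_pos: [509.8, 196.9, 200.4]
eef_rot: [[0.003, -0.011, 1.0], [-0.002, 1.0, 0.011], [-1.0, -0.002, 0.003]]
wrist_force: [0.7, -0.3, 0.7]
gripper_width: 85.3
[509.83816616 196.67136517 201.21611018] [[ 0.00347745 -0.01033621  0.99994053]
 [-0.00186788  0.99994477  0.01034275]
 [-0.99999221 -0.00190373  0.00345795]]
```

View pics/above.png

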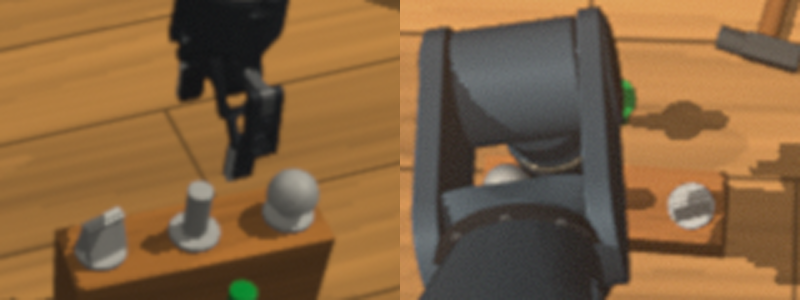

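```bash
python3 -m crank '{"dp":[[2,-0.2,0],[2,0,0],[2,0,0],[2,0,0],[1.1,0,0]],"rot":[[0.6,0,0],[0,0,0],[0,0,0],[0,0,0],[0,0,0]]}'; python3 -m crank '{"dp":[[0,0,0]],"rot":[[0,0,0]]}'; python3 - <<'E'
from h import *
S=camera("scene"); o=observe(); print(o["tcp_pos"],o["wrist_force"])
x,y,w,h=368,150,80,60
im=cv2.resize(S["img"][y:y+h,x:x+w],(800,600),interpolation=cv2.INTER_CUBIC)
save("grasp",im)
R=o["eef_rot"];t=o["tcp_pos"]
print((proj(S,[t,t+R[:,0]*-18.7,t+R[:,2]*42.5,t-R[:,2]*42.5,(509,194.7,151),(509,194.7,101)])-[x,y]+.5)*10)
E
```

```text
clock: 3.12
tcp_pos: [520.0, 193.1, 119.4]
eef_rot: [[0.029, 0.004, 1.0], [0.002, 1.0, -0.004], [-1.0, 0.002, 0.029]]
wrist_force: [-0.3, 0.2, 0.6]
gripper_width: 85.4
clock: 3.2
tcp_pos: [519.8, 192.4, 119.0]
eef_rot: [[0.027, 0.005, 1.0], [0.001, 1.0, -0.005], [-1.0, 0.001, 0.027]]
wrist_force: [-0.5, -0.0, -0.1]
gripper_width: 85.8
[520.4511783  192.56654467 119.95765841] [-0.73242712  0.19359834 -0.04011153]
[[416.05300596 602.58336534]
 [424.8349045  541.88632971]
 [496.769364   749.77072754]
 [339.69832014 463.34957095]
 [420.59105481 462.2882482 ]
 [394.78613613 619.30480211]]
```

View pics/grasp.png

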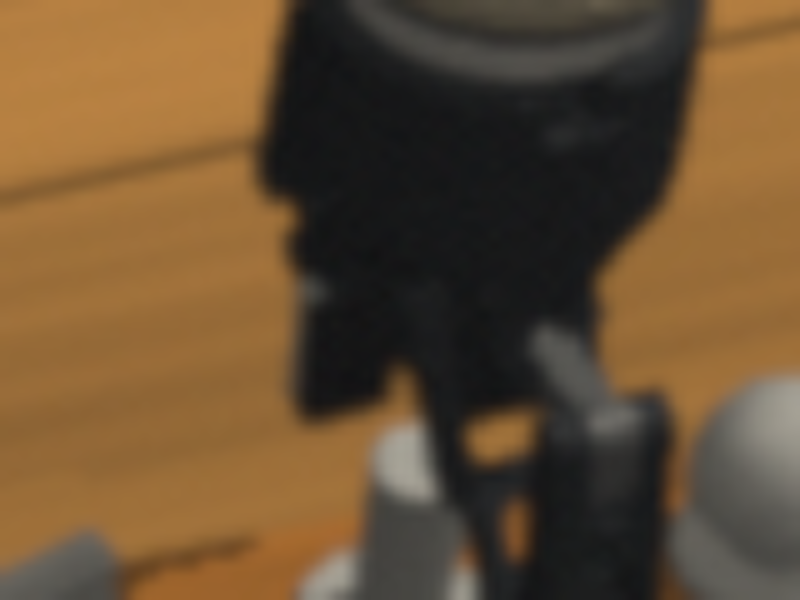

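The crop cuts off the fingertips, but the palm and far finger agree with the predicted TCP. The tool drifted 11 mm in +x and tilted 1.6°, so I'll correct that before going down.

```bash
python3 -m crank '{"dp":[[0,0.1,-0.5],[0,0.1,-0.6],[0,0,0]],"rot":[[0,1.0,0],[0,0.6,0],[0,0,0]]}'; python3 -m crank '{"dp":[[0.6,0,0],[0.4,0,0],[0,0,0]],"rot":[[0,0,0],[0,0,0],[0,0,0]]}'; python3 - <<'E'
from h import *
S=camera("scene"); o=observe(); print(o["tcp_pos"],o["eef_rot"],o["wrist_force"])
x,y,w,h=348,150,120,90
im=cv2.resize(S["img"][y:y+h,x:x+w],(800,600),interpolation=cv2.INTER_CUBIC)
save("grasp2",im)
R=o["eef_rot"];t=o["tcp_pos"]
print((proj(S,[t,t+R[:,2]*42.5,t-R[:,2]*42.5,(509,194.7,151),(509,194.7,101)])-[x,y]+.5)*800/120)
E
```

```text
clock: 3.5
tcp_pos: [511.2, 194.5, 124.0]
eef_rot: [[0.005, 0.006, 1.0], [0.003, 1.0, -0.006], [-1.0, 0.003, 0.005]]
wrist_force: [-0.1, 1.1, -0.3]
gripper_width: 85.6
clock: 3.75
tcp_pos: [512.7, 194.9, 116.0]
eef_rot: [[0.011, 0.006, 1.0], [0.004, 1.0, -0.006], [-1.0, 0.004, 0.011]]
wrist_force: [-0.7, 0.4, -0.7]
gripper_width: 85.3
[512.72314111 194.9740967  116.10042194] [[ 0.01084834  0.00578509  0.99992442]
 [ 0.00365812  0.99997634 -0.00582507]
 [-0.99993446  0.00372104  0.01082692]] [0.03557128 0.20641901 0.22553651]
[[406.93683053 390.31271564]
 [459.8104931  488.94536331]
 [356.84400453 296.86755187]
 [413.72736987 308.19216547]
 [396.52409075 412.86986807]]
```

View pics/grasp2.png

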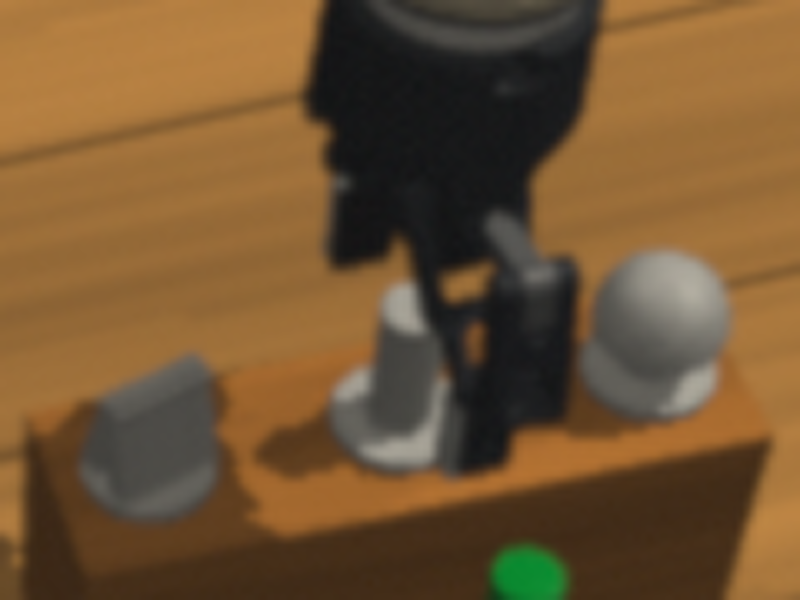

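The view shows the near tip at (475,470) and the far tip at about (358,262), straddling the pin. Their midpoint matches the prediction within about 1–2 mm. I'll lower the last 8 mm and close.

```bash
python3 -m crank '{"dp":[[0.5,0,-0.2],[0.4,0,-0.1],[0,0,0]],"rot":[[0,0.6,0],[0,0.1,0],[0,0,0]]}'; python3 -m crank '{"dp":[[0,0,0],[0,0,0],[0,0,0],[0,0,0],[0,0,0]],"rot":[[0,0,0],[0,0,0],[0,0,0],[0,0,0],[0,0,0]]}' 1 60
```

```text
clock: 4.05
tcp_pos: [509.6, 195.2, 106.3]
eef_rot: [[-0.002, 0.006, 1.0], [0.004, 1.0, -0.006], [-1.0, 0.004, -0.002]]
wrist_force: [-0.1, 0.5, -0.3]
gripper_width: 85.2
clock: 4.47
tcp_pos: [509.3, 195.0, 105.4]
eef_rot: [[-0.004, 0.006, 1.0], [0.003, 1.0, -0.006], [-1.0, 0.003, -0.004]]
wrist_force: [-1.2, 0.6, -0.4]
gripper_width: 25.7
```

```bash
python3 -m crank '{"dp":[[0,0,0],[0,0,0],[0,0,0],[0,0,0],[-0.5,0,0]],"rot":[[0,0,0],[0,0,0],[0,0,0],[0,0,0],[0,0,0]]}'; python3 -m crank '{"dp":[[-1.5,0,0],[-1.5,0,0],[-1.5,0,0],[-1.5,0,0],[0,0,0]],"rot":[[0,0,0],[0,0,0],[0,0,0],[0,0,0],[0,0,0]]}'
```

```text
clock: 4.88
tcp_pos: [508.2, 194.8, 109.7]
eef_rot: [[-0.006, 0.006, 1.0], [0.003, 1.0, -0.006], [-1.0, 0.003, -0.006]]
wrist_force: [0.6, -0.6, -3.5]
gripper_width: 20.9
clock: 5.3
tcp_pos: [505.7, 194.2, 170.1]
eef_rot: [[-0.015, 0.006, 1.0], [0.002, 1.0, -0.006], [-1.0, 0.002, -0.015]]
wrist_force: [0.9, -0.5, -2.4]
gripper_width: 20.4
```

Held: the width is 21 mm and the force shows the pin's weight. I'll lift clear and carry it over.

```bash
python3 -m crank '{"dp":[[-2.5,0,0],[-2.5,0,0],[-2.5,0,0],[-2.5,0,0],[-1,0,0]],"rot":[[0,-0.9,0],[0,-0.2,0],[0,-0.2,0],[0,0,0],[0,0,0]]}'; python3 -m crank '{"dp":[[0,-2,0],[0,-3,0],[0,-3,0],[0,-3,0],[0,-3,0]],"rot":[[0,0,0],[0,0,0],[0,0,0],[0,0,0],[0,0,0]]}'; python3 -m crank '{"dp":[[0,-3,0],[0,-3,0],[0,-3,0],[0,-3,0],[0,-3,0]],"rot":[[0,0,0],[0,0,0],[0,0,0],[0,0,0],[0,0,0]]}'
```

```text
clock: 5.72
tcp_pos: [500.4, 192.9, 276.8]
eef_rot: [[-0.009, 0.006, 1.0], [-0.001, 1.0, -0.006], [-1.0, -0.001, -0.009]]
wrist_force: [1.1, 0.2, -2.8]
gripper_width: 20.6
clock: 6.13
tcp_pos: [498.5, 54.9, 276.3]
eef_rot: [[-0.007, -0.005, 1.0], [0.003, 1.0, 0.005], [-1.0, 0.003, -0.007]]
wrist_force: [-0.0, -1.3, -4.1]
gripper_width: 20.9
clock: 6.55
tcp_pos: [494.0, -100.6, 270.1]
eef_rot: [[-0.017, -0.006, 1.0], [0.007, 1.0, 0.006], [-1.0, 0.007, -0.017]]
wrist_force: [1.4, 0.6, -3.6]
gripper_width: 20.4
```

```bash
python3 -m crank '{"dp":[[0,-2.5,-0.2],[0,-2.5,-0.2],[0,-2.5,-0.2],[0,0,0],[0,0,0]],"rot":[[0.3,-1,-0.4],[0,0,0],[0,0,0],[0,0,0],[0,0,0]]}'; python3 - <<'E'
from h import *
S,T=camera("scene"),camera("top"); o=observe(); print(o["tcp_pos"],o["eef_rot"])
x,y,w,h=180,140,120,135
a=cv2.resize(S["img"][y:y+h,x:x+w],(533,600),interpolation=cv2.INTER_CUBIC)
save("over",a); t=o["tcp_pos"]; R=o["eef_rot"]
print((proj(S,[t-R[:,0]*43.7,t+R[:,0]*12.3,t+R[:,0]*97.3,(487,-178.3,110)])-[x,y]+.5)*600/135)
E
```

```text
clock: 6.97
tcp_pos: [484.4, -184.9, 264.0]
eef_rot: [[-0.007, 0.008, 1.0], [0.002, 1.0, -0.008], [-1.0, 0.002, -0.007]]
wrist_force: [0.4, 0.6, -4.2]
gripper_width: 20.4
[ 484.68167686 -184.15254857  264.26231504] [[-6.66552285e-03  5.66755879e-03  9.99961724e-01]
 [ 9.62919956e-04  9.99983511e-01 -5.66126367e-03]
 [-9.99977322e-01  9.25147817e-04 -6.67087035e-03]]
[[134.74361966 145.39144464]
 [161.32054779 242.3506796 ]
 [197.17270271 373.14824566]
 [232.20381051 454.12056728]]
```

View pics/over.png

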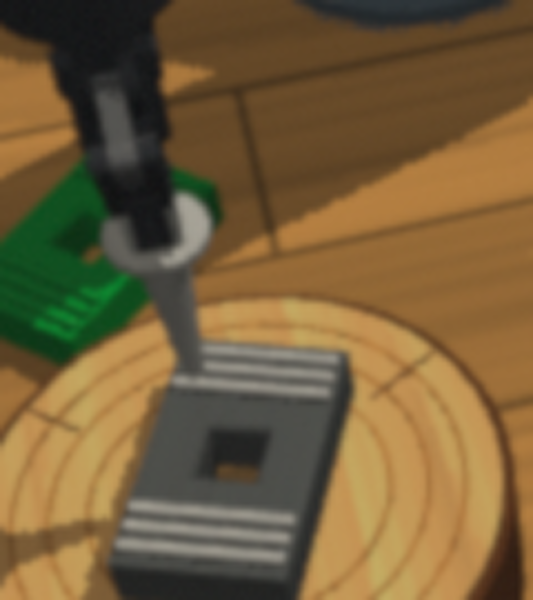

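The pin hangs straight in the fingers: collar at (158,232), tip at (192,374), predicted (197,373). The hole is at (233,456). I'll align over it and descend in stages.

```bash
python3 -m crank '{"dp":[[0,0.6,0.3],[1,0,0],[1,0,0],[1,0,0],[0,0,0]],"rot":[[0.3,-0.4,0],[0,0,0],[0,0,0],[0,0,0],[0,0,0]]}'; python3 -m crank '{"dp":[[0,0,0],[0,0,0]],"rot":[[0,0,0],[0,0,0]]}'
```

```text
clock: 7.48
tcp_pos: [488.6, -170.1, 233.3]
eef_rot: [[0.002, 0.006, 1.0], [0.004, 1.0, -0.006], [-1.0, 0.004, 0.002]]
wrist_force: [-0.6, 0.9, -4.2]
gripper_width: 20.8
clock: 7.65
tcp_pos: [488.7, -167.2, 233.3]
eef_rot: [[0.001, 0.003, 1.0], [0.005, 1.0, -0.003], [-1.0, 0.005, 0.001]]
wrist_force: [-0.1, -1.0, -3.3]
gripper_width: 20.6
```

```bash
python3 -m crank '{"dp":[[0,-0.6,-0.2],[0,-0.4,0],[0,0,0]],"rot":[[0,0,-0.3],[0,0,0],[0,0,0]]}'; python3 -m crank '{"dp":[[0,0,0],[0,0,0]],"rot":[[0,0,0],[0,0,0]]}'
```

```text
clock: 7.9
tcp_pos: [487.6, -177.1, 234.8]
eef_rot: [[0.004, -0.0, 1.0], [-0.002, 1.0, 0.0], [-1.0, -0.002, 0.004]]
wrist_force: [0.9, 0.7, -3.8]
gripper_width: 20.4
clock: 8.07
tcp_pos: [488.0, -178.0, 235.6]
eef_rot: [[0.006, 0.001, 1.0], [-0.003, 1.0, -0.001], [-1.0, -0.003, 0.006]]
wrist_force: [-0.5, 0.1, -4.1]
gripper_width: 20.6
```

```bash
python3 -m crank '{"dp":[[1,0,0],[1,0,0],[1,0,0],[1,0,0],[0,0,0]],"rot":[[0,0.4,0.1],[0,0.2,0],[0,0.2,0],[0,0.1,0],[0,0,0]]}'
```

```text
clock: 8.48
tcp_pos: [488.0, -178.6, 191.8]
eef_rot: [[-0.011, 0.002, 1.0], [-0.001, 1.0, -0.002], [-1.0, -0.001, -0.011]]
wrist_force: [-0.9, 0.2, -3.5]
gripper_width: 20.4
```

```bash
python3 -m crank '{"dp":[[1,0,-0.1],[1,0,0],[1,0,0],[0,0,0]],"rot":[[0,-0.5,0],[0,0,0],[0,0,0],[0,0,0]]}'; python3 - <<'E'
from h import *
S=camera("scene"); o=observe(); print(o["tcp_pos"],o["wrist_force"])
x,y,w,h=180,160,120,90
save("entry",cv2.resize(S["img"][y:y+h,x:x+w],(800,600),interpolation=cv2.INTER_CUBIC))
E
```

```text
clock: 8.82
tcp_pos: [486.2, -178.0, 158.0]
eef_rot: [[-0.005, 0.002, 1.0], [0.001, 1.0, -0.002], [-1.0, 0.001, -0.005]]
wrist_force: [-0.2, 0.7, -4.4]
gripper_width: 20.4
[ 486.65585372 -178.29194867  158.73798262] [-0.2883561   0.56318983 -4.06801336]
```

View pics/entry.png

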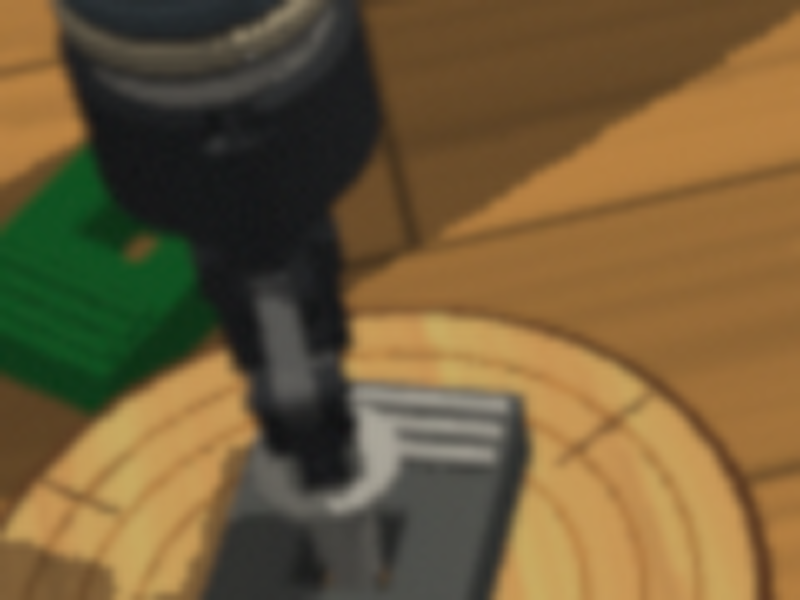

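The shank (320–380, 560) is going into the hole with gaps on both sides. Wrist force shows only the pin's weight, so I'll continue gently.

```bash
python3 -m crank '{"dp":[[0.7,0,0],[0.7,0,0],[0.6,0,0],[0,0,0]],"rot":[[0,-0.2,0],[0,0,0],[0,0,0],[0,0,0]]}'
```

```text
clock: 9.2
tcp_pos: [488.1, -179.0, 138.2]
eef_rot: [[0.003, 0.002, 1.0], [-0.002, 1.0, -0.002], [-1.0, -0.002, 0.003]]
wrist_force: [-0.4, 0.3, -4.2]
gripper_width: 20.7
```

```bash
python3 -c "
from plant import observe
o=observe();print(o['clock'],o['tcp_pos'],o['eef_rot'][:,0],o['wrist_force'])"
```

```text
9.2 [ 488.05041753 -179.00924907  138.23037056] [ 0.00257665 -0.00151491 -0.99999553] [-0.43919934  0.33692484 -4.16408214]
```

```bash
python3 -m crank '{"dp":[[0.6,0.05,-0.1],[0.5,0,0],[0,0,0]],"rot":[[0,0.2,0],[0,0,0],[0,0,0]]}'; python3 -m crank '{"dp":[[0.4,0,0],[0,0,0]],"rot":[[0,0,0],[0,0,0]]}'
```

```text
clock: 9.45
tcp_pos: [487.4, -178.8, 126.4]
eef_rot: [[-0.0, 0.002, 1.0], [-0.002, 1.0, -0.002], [-1.0, -0.002, -0.0]]
wrist_force: [-0.1, 0.7, -3.2]
gripper_width: 20.8
clock: 9.62
tcp_pos: [487.5, -178.8, 121.9]
eef_rot: [[-0.0, 0.002, 1.0], [-0.002, 1.0, -0.002], [-1.0, -0.002, -0.0]]
wrist_force: [0.4, -0.1, -2.9]
gripper_width: 20.7
```

```bash
python3 -m crank '{"dp":[[0.2,0,0],[0,0,0]],"rot":[[0,0,0],[0,0,0]]}';python3 -m crank '{"dp":[[0.15,0,0],[0,0,0]],"rot":[[0,0,0],[0,0,0]]}'
```

```text
clock: 9.78
tcp_pos: [488.2, -179.3, 120.8]
eef_rot: [[0.001, 0.002, 1.0], [-0.003, 1.0, -0.002], [-1.0, -0.003, 0.001]]
wrist_force: [0.3, 0.3, -3.2]
gripper_width: 20.8
clock: 9.95
tcp_pos: [488.3, -179.5, 120.9]
eef_rot: [[0.002, 0.001, 1.0], [-0.004, 1.0, -0.001], [-1.0, -0.004, 0.002]]
wrist_force: [-0.2, 0.6, -4.2]
gripper_width: 20.7
```

```bash
python3 -m crank '{"dp":[[0.25,0.05,0],[0.1,0,0]],"rot":[[0,0,0],[0,0,0]]}';python3 -m crank '{"dp":[[0.15,0,0],[0.15,0,0]],"rot":[[0,0,0],[0,0,0]]}'
```

```text
clock: 10.12
tcp_pos: [488.4, -179.6, 120.6]
eef_rot: [[0.003, 0.001, 1.0], [-0.006, 1.0, -0.001], [-1.0, -0.006, 0.003]]
wrist_force: [-1.5, 1.9, 1.4]
gripper_width: 20.7
clock: 10.28
tcp_pos: [488.4, -179.7, 120.5]
eef_rot: [[0.004, 0.001, 1.0], [-0.006, 1.0, -0.001], [-1.0, -0.006, 0.004]]
wrist_force: [-3.1, 2.1, 12.2]
gripper_width: 20.8
```

The contact force rises to +12 N at TCP z = 120.5, against about 120 expected for a seated collar. One look before letting go.

```bash
python3 - <<'E'
from h import *
S=camera("scene"); o=observe(); print(o["tcp_pos"],o["wrist_force"])
x,y,w,h=180,180,120,90
save("seated",cv2.resize(S["img"][y:y+h,x:x+w],(800,600),interpolation=cv2.INTER_CUBIC))
print((proj(S,[(487,-178.3,116),(487,-178.3,166)])-[x,y]+.5)*800/120)
E
```

```text
[ 488.38485199 -179.65760162  120.54330901] [-3.46203328  1.55025542 11.84098457]
[[345.13519432 402.52622932]
 [317.55356481 298.23823247]]
```

View pics/seated.png

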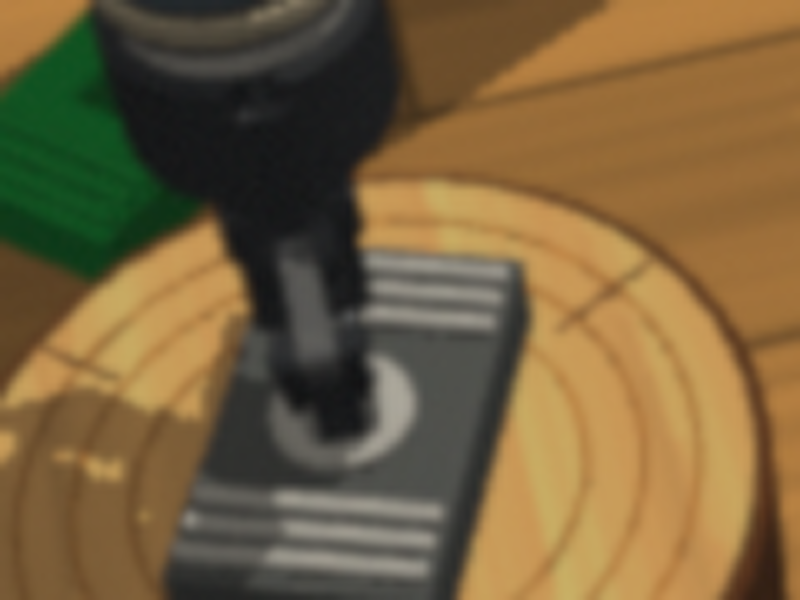

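The collar is flat at (343,408), predicted (345,402), and centred over the hole. I'll release and retreat straight up.

```bash
python3 -m crank '{"dp":[[0,0,0],[0,0,0],[0,0,0],[0,0,0],[0,0,0]],"rot":[[0,0,0],[0,0,0],[0,0,0],[0,0,0],[0,0,0]]}' 0; python3 -m crank '{"dp":[[0,0,0],[0,0,0],[-0.5,0,0],[-0.5,0,0],[-1,0,0]],"rot":[[0,0,0],[0,0,0],[0,0,0],[0,0,0],[0,0,0]]}'
```

```text
clock: 10.75
tcp_pos: [490.6, -180.9, 121.8]
eef_rot: [[0.009, 0.001, 1.0], [-0.01, 1.0, -0.001], [-1.0, -0.01, 0.009]]
wrist_force: [-0.3, 0.9, -0.2]
gripper_width: 79.6
clock: 11.17
tcp_pos: [489.2, -180.1, 140.6]
eef_rot: [[0.005, 0.001, 1.0], [-0.007, 1.0, -0.001], [-1.0, -0.007, 0.005]]
wrist_force: [-0.2, 0.2, 0.1]
gripper_width: 85.5
```

```bash
python3 -m crank '{"dp":[[-2,0,0],[-2.5,0,0],[-3,0,0],[-3,0,0],[-3,0,0]],"rot":[[0,0,0],[0,0,0],[0,0,0],[0,0,0],[0,0,0]]}'; python3 -m crank '{"dp":[[-1,3,0],[0,3,0],[0,3,0],[0,2,0],[0,0,0]],"rot":[[0,0,0],[0,0,0],[0,0,0],[0,0,0],[0,0,0]]}';python3 -m crank '{"dp":[[0,0,0],[0,0,0],[0,0,0]],"rot":[[0,0,0],[0,0,0],[0,0,0]]}'; python3 - <<'E'
from h import *
S,T=camera("scene"),camera("top"); o=observe(); print(o["tcp_pos"],o["dq"])
A=cv2.resize(S["img"][190:280,180:300],(400,300),interpolation=cv2.INTER_CUBIC);B=cv2.resize(S["img"][160:265,340:480],(400,300),interpolation=cv2.INTER_CUBIC)
save("final",np.hstack([A,B]))
print((proj(S,[(487,-178.3,116),(487,-178.3,166)])-[180,190]+.5)*10/3)
E
```

```text
clock: 11.58
tcp_pos: [485.2, -177.1, 280.0]
eef_rot: [[-0.005, 0.001, 1.0], [-0.001, 1.0, -0.001], [-1.0, -0.001, -0.005]]
wrist_force: [0.8, -0.4, 0.7]
gripper_width: 85.4
clock: 12.0
tcp_pos: [490.3, -67.5, 305.0]
eef_rot: [[0.021, 0.007, 1.0], [-0.014, 1.0, -0.006], [-1.0, -0.014, 0.021]]
wrist_force: [-0.3, -0.3, 0.3]
gripper_width: 85.3
clock: 12.25
tcp_pos: [490.2, -67.5, 307.3]
eef_rot: [[0.024, 0.004, 1.0], [-0.016, 1.0, -0.004], [-1.0, -0.016, 0.024]]
wrist_force: [0.0, -0.2, -0.2]
gripper_width: 85.2
[490.23079898 -67.77469047 307.0151093 ] [-0.21594177  0.4800912   0.29237001  0.16213432 -0.08759413  0.11151026]
[[172.56759716 167.92978133]
 [158.7767824  115.7857829 ]]
```

View pics/final.png

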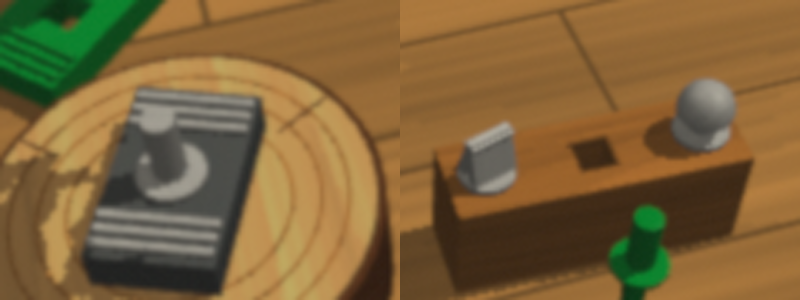

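The pin stands upright with its collar on the block: collar (172,171), head top (158,118), both within 1–3 crop pixels of prediction. The chisel and dome are still in place and the arm is clear.

```bash
python3 -c "
from plant import sign_off
print(sign_off())"
```

```text
the job is handed in; nothing more can be done
None
```

The plain-cylinder locking pin is now in the block, and I handed the job in at about 12.3 s of the 42 s limit. `sign_off()` gave no verdict.

I took the pin from the middle hole of the stand and carried it over the block. I held it through the hole until the collar touched down, with about 12 N of contact at TCP z 120.5 mm (about 120 expected), then let go and backed off.

- **Pin:** the last picture shows it upright with its collar flat on the block. Its collar and head top are within about 1 image pixel of the positions predicted for a seated, centred pin.
- **Other pieces:** by eye in the last picture, the block, chisel and dome have not moved, and the arm is clear with the wrist force near zero. I did not measure their positions again.
- **Disagreements:** the two cameras differed by 2–3 mm on the pin and hole positions. The tool also drifted by up to about 11 mm and 1.6° on a few moves, which I corrected before the grasp and the insertion.

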